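# Show the scanner two features, then accept with the lever

## Robot

A 7-joint arm with a two-finger parallel gripper is mounted at the origin on the work surface. World frame = base frame: x ahead of the robot, y to its left, z up, the work surface at z = 0. Lengths are in mm, angles in rad, forces in N, time in s.
With the tool pointing down it reaches from about 400 to 875 mm from the base axis. Payload 4.4 kg.
Tool frame: the origin (TCP) lies between the finger pads, 19 mm behind the fingertips; this is the grasp point; z points along the fingers, y is the line along which they close (so a half turn about z gives the same grasp; the last joint's range is limited). The gripper opens to 85 mm and grips with 20 to 120 N. Pads are 22 mm wide; open, the fingers measure 114 mm over their backs; the gripper's body (76 mm by 85 mm) begins 54 mm behind the grasp point. The pads swing forward as they close: fully open they stand 13 mm farther back than shut.
Start: joints at [1.064, 0.628, 0.038, 1.517, -0.027, 0.996, -0.02], TCP at [277.359, -587.869, 250.013] pointing down, gripper open.
Joint ranges: [-3.06, 3.06], [-0.37, 2.12], [-1.25, 1.32], [0.18, 2.47], [-1.1, 4.24], [0.23, 1.98], [-2.94, 2.94]. Speed limits (rad/s): [2.57, 2.57, 3.14, 3.14, 3.14, 3.14, 3.14].

## Interface

Orientations are given as [roll, pitch, yaw] about the fixed x, y, z axes, in that order (R = Rz(yaw) Ry(pitch) Rx(roll)).
In Python, from cell import telemetry, eyes, ctrl, finder gives the robot as it stands.
- The arm moves only by the tool move_arm, never from a script. Its argument "steps" is a list of rows, each a list of 7 numbers: the turn, a rotation vector about the world's x, y, z in degrees, then the shift along the world's x, y, z in m, then the finger opening in m, from 0 to 0.0854. A call has 1 to 5 rows; each row shifts and turns the commanded pose from where the row before left it; what a row does not reach is not made up. A row lasts 1/10 s, in which the tool goes at most 50 mm and 8.59 degrees, less where a joint would pass 70% of its speed; a pose out of reach is approached as far as the arm can. A call with a gripper value outside its range is refused whole. The fingers move at their own pace and stop on an object; the grip force is fixed at half the most. Time passes only in rows, so rows that do not move let the fingers close. It gives the time, the measured TCP pose, the force, the opening and the grip force at its end, in the units of the state.
- telemetry.read_state(): the state, without advancing time (a new reading comes with each control period).
- eyes.get_image(name): name is "scene" or "top" or "wrist"; returns (picture, depth): 480x640x3 uint8, blue, green, red; 480x640 float32, mm along the optical axis (not along the pixel's ray), 0 where there is no reading.
- eyes.calibration(name): a dict with "fx", "fy", "cx", "cy" (pixels), "distortion" ([k1, k2, p1, p2, k3] as OpenCV has them; the pictures are not rectified), "position" and "attitude" of the camera in the world. Camera axes: x right, y down, z forward; pixel columns grow to the right and rows downward; lengths in mm; the calibration is good to about 2 mm. A picture is of the moment at which its call begins: read the wrist's pose just before it. calibration takes no time and is no camera call; for the wrist camera it gives the pose at the moment of the call.
- ctrl.finish_job(): hands the job in; it is judged then, once.
Trained networks look in the newest picture that a camera, given by its name, has taken for a name from the list of things; names that differ only in an ending like _2 or _b are one class to them, and where a whole thing is asked for, a point or a joint stands for the part that bears it (a point fixed in the world has none). Each returns a list of dicts, best first, with "confidence" (0 to 1); they miss things now and then, are a little off and sometimes report something else, mostly with a low value. They report only what shows in the picture. A call takes as long as a camera call. They do not tell look-alikes from the thing itself.
- finder.boxes_of(camera, name): "location" ([x, y, z] in mm, in the coordinates of the camera as it stood for that picture, good to about 4 mm: the middle of the surface that is visible of it).
- finder.cut_out(camera, name): "mask" (480x640 bool, what is visible of it).
- finder.pinpoint(camera, name): "location" ([x, y, z] in mm, in the coordinates of the camera as it stood for that picture, good to about 4 mm: a listed point, or the origin of a listed thing).
The state is a dict: "clock": time; "qpos": joint angles; "qd": joint speeds; "tau": joint torques, N m; "eef_pos": TCP position; "tool_rot": TCP orientation; "force": force on the tool from outside, world axes, zero at the start; "torque": the same for the moment, N m; "width": finger opening in mm; "gripper_force": force on a finger pad.
Only numpy, scipy, OpenCV 4.12 (cv2) and the standard library are available. Lean on these libraries where they do the work, as an engineer would, in place of code of your own. Each camera call takes 0.05 s, during which the arm holds its last target. There are 200 camera calls.

## Task

Point straight down at the open bore of the flanged hub, with the fingertips about 2 cm above it, and hold there for two seconds; then point in the same way for two seconds at the top of the taller of the two pins. After that, push the lever on the control box all the way over, away from the robot, and let go of it. Touch or move nothing but the lever, lift nothing, and do not hover low over the other pieces on the plate, since the scanner would pick them up too.

Things in the scene. Friction and masses are not known exactly. Their poses are not given: they have to be found in the camera images.
- stage: measuring stage, fixed: 300 x 360 mm (x by y), dark base and deck carrying a perforated grey metal plate, 250 x 335 mm, whose top lies 50 mm above the table. Origin at the centre of its underside, z up. Six loose pieces stand on the plate in any order, about 110 mm apart.
- hub: flanged hub, bare aluminium, loose: round flange 72 mm in diameter and 10 mm thick with a boss 44 mm in diameter on it, 42 mm tall in all, open bore of 24 mm right through. Origin at the centre of its underside, z up. To be pointed at, never touched.
- hub_bore (a point): centre of the bore's mouth, at the top of the hub's boss, 42 mm above the plate, z up.
- pin_tall: the taller gauge pin, steel, loose: round foot 52 mm in diameter and 16 mm high, upright pin 18 mm in diameter, 95 mm tall in all. Origin at the centre of its underside. To be pointed at, never touched.
- pin_tall_top (a point): centre of the taller pin's flat top, 95 mm above the plate, z up.
- pin_short: the shorter gauge pin, otherwise like the taller one, 60 mm tall in all, loose. Leave alone.
- pin_short_top (a point): centre of the shorter pin's top, 60 mm above the plate, z up.
- collar: plain aluminium collar without a flange, 60 mm in diameter, 30 mm tall, bore 28 mm, loose. Origin at the centre of its underside. Leave alone.
- collar_top (a point): centre of the collar's mouth, 30 mm above the plate, z up.
- bracket: small aluminium angle bracket, 60 x 44 mm, upright leg 45 mm high at its +x end, loose. Origin at the centre of its underside. Leave alone.
- vise: small dark steel vise, 76 x 36 mm, 46 mm high, with a spindle to its -x side reaching 38 mm from its centre, loose. Origin at the centre of its underside. Leave alone.
- lever_base: grey control box, fixed on the table: 70 x 50 x 25 mm (x by y by z), carrying a toggle lever. Origin at the centre of its underside; the lever pivots about the box's y axis, 22 mm above the origin. The box's +x axis points away from the robot (within 0.3 rad).
- lever (a joint): angle of the lever, rad: at 0 it leans 0.5 rad towards the box's -x side (towards the robot), at 0.5 it stands upright, at 1.0 (its stop) it leans 0.5 rad to +x. It starts between 0 and 0.2; light friction (about 1 N at the tip), no spring: it stays where it is left.
- lever_tip (a point): centre of the lever's black ball (26 mm in diameter), 80 mm from the pivot, on a steel rod 10 mm in diameter; about 92 mm above the table at either end of the swing, 102 mm when upright.
- mouse: grey computer mouse, 100 x 58 x 34 mm, loose on the table. Leave alone.
- spanner: steel spanner, 150 mm long, lying on the table, loose. Leave alone.
- pencil_cup: open grey cup, 76 mm in diameter, 95 mm tall, loose on the table. Leave alone.
Not all that is in view belongs to the job. Leave any blue, brown or red look-alike of the hub alone.

How it is judged:
By the outcome, as a careful person would: the job done as asked, in the order asked, and still so for the second after the job is handed in, with the robot touching nothing.
It also fails if it takes over 54 s, if anything falls off the work surface, if the arm or the gripper's body presses on something with over 40 N, if the wrist force passes 120 N, or if a joint passes its speed limit or range.

## Working session

There is one attempt and no reset: what is moved stays moved. The work goes in short steps, Python scripts to look and compute and a tool call to move; the robot and the scene stay as the last step left them, time stands still between calls to the robot, and variables do not carry over. Pictures are saved under pics/ and viewed, at most 10 in all, crops included, and the job is handed in when it is done.

Besides the shell and the picture viewer there is one more tool, called after ">>>" as name(argument=value, ...) on one line, values as JSON. move_arm: Moves the arm, as the interface text tells. Its arguments: {"type":"object","properties":{"steps":{"type":"array"}},"required":["steps"]}

```bash
ls; mkdir -p pics
cat > h.py <<'E'
import numpy as np, cv2
from scipy.spatial.transform import Rotation as R
from cell import telemetry, eyes, ctrl, finder
def rot(a):
    a=np.array(a,float)
    if a.shape==(3,3): return a
    return R.from_euler('xyz',a).as_matrix() if a.size==3 else R.from_quat(a).as_matrix()
def world(c,p): return rot(c['attitude'])@np.array(p)+np.array(c['position'])
def pix(c,p):
    r=rot(c['attitude']).T; q=r@(np.array(p,float)-np.array(c['position']))
    K=np.array([[c['fx'],0,c['cx']],[0,c['fy'],c['cy']],[0,0,1]])
    return cv2.projectPoints(q.reshape(1,1,3),np.zeros(3),np.zeros(3),K,np.array(c['distortion'],float))[0].ravel().round()
E
python3 - <<'E'
from h import *
s=telemetry.read_state(); print(s['clock'],s['eef_pos'],s['tool_rot'],s['width'])
for cam in ['scene','top']:
    im,d=eyes.get_image(cam); cv2.imwrite(f'pics/{cam}0.png',im); c=eyes.calibration(cam); np.save(f'pics/{cam}d.npy',d)
    print(cam,c['position'],c['attitude'])
    for n in ['hub_bore','pin_tall_top','pin_short_top','collar_top','lever_tip','lever_base','stage']:
        for r in finder.pinpoint(cam,n)[:4]:
            w=world(c,r['location']); print(n,round(r['confidence'],2),w.round(),pix(c,w))
E
```

```text
pics
0.0 [ 277.07779799 -587.33323667  249.09620792] [-3.13970104e+00  1.53356921e-05  4.40729547e-01] 85.19783704410882
scene [1369.68915779   62.45368893  704.41045074] [-2.16462184 -0.01424148  1.64280163]
hub_bore 0.97 [505. 298.  45.] [446. 276.]
hub_bore 0.87 [396. 290.  42.] [436. 248.]
hub_bore 0.78 [481. 141.  89.] [376. 249.]
hub_bore 0.71 [299. 203.  48.] [396. 223.]
pin_tall_top 0.79 [489. -75. 147.] [277. 224.]
pin_short_top 0.74 [582. 148. 111.] [382. 269.]
pin_short_top 0.18 [484. -79. 148.] [275. 222.]
collar_top 0.89 [604. -80.  85.] [267. 280.]
collar_top 0.5 [ 524. -249.   99.] [195. 247.]
lever_tip 0.55 [ 527. -251.   97.] [193. 249.]
lever_base 0.68 [ 558. -242.    3.] [199. 292.]
lever_base 0.51 [604. -80.  83.] [267. 281.]
stage 0.68 [537.  33.   1.] [324. 294.]
stage 0.42 [490. -80.  52.] [275. 260.]
top [ 311.16241683    8.92612047 1364.23947651] [-3.00786592 -0.0091396  -1.55846851]
hub_bore 0.65 [301. 209.  43.] [235. 304.]
hub_bore 0.64 [481. 142.  89.] [261. 233.]
hub_bore 0.57 [402. 289.  42.] [205. 265.]
pin_tall_top 0.61 [487. -75. 144.] [348. 229.]
pin_short_top 0.66 [582. 152. 113.] [257. 192.]
collar_top 0.72 [580. 151. 116.] [257. 193.]
lever_tip 0.65 [ 522. -252.   94.] [416. 219.]
lever_base 0.74 [ 559. -241.   -3.] [405. 212.]
stage 0.6 [536.  37.   0.] [303. 218.]
stage 0.6 [481.  34.  49.] [303. 236.]
```

View pics/scene0.png

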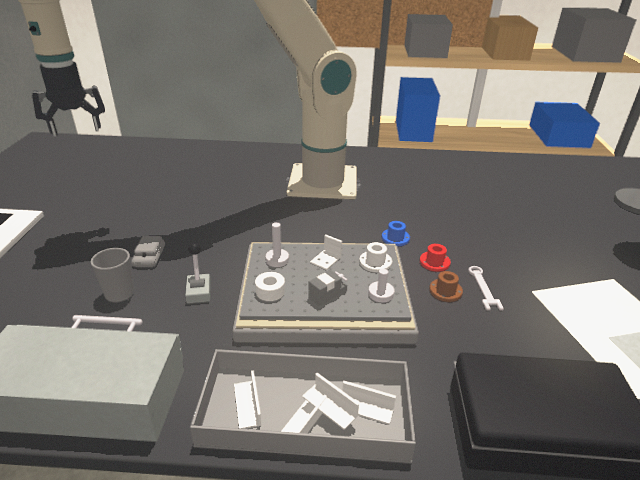

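View pics/top0.png

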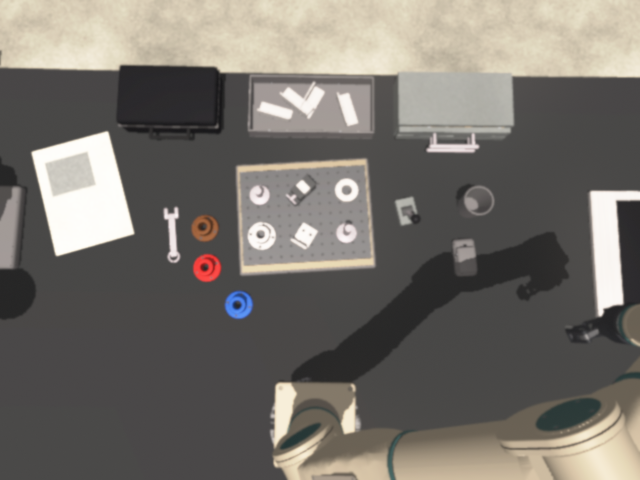

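Run:
```python
import cv2
im=cv2.imread('pics/scene0.png')[190:330,170:490]
cv2.imwrite('pics/crop.png',cv2.resize(im,(800,350),interpolation=2))
```

```text
(no output)
```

View pics/crop.png

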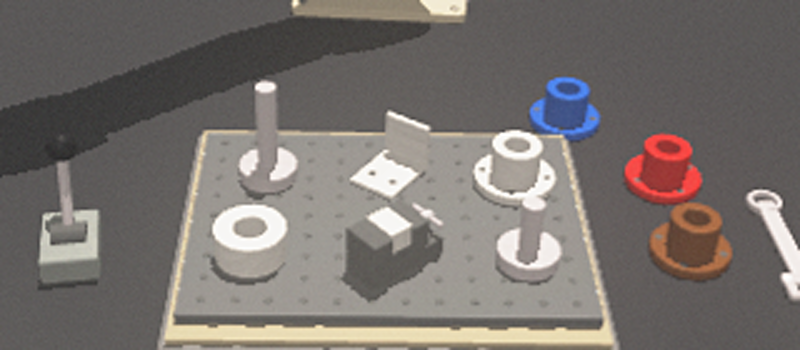

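Hub candidates in the scene picture are the bare aluminium flanged one on the plate (376,249), blue (397,230), red (435,255), brown (447,283) and the flangeless collar (269,285). By the description it is the aluminium one, at about (481,141,92). The taller pin is at (277,224), about (488,-75,145), and the shorter one is at (382,275). The lever ball is at (194,248) and its box at (199,290). The close crop confirms the choice.

>>> move_arm(steps=[[0,0,0,0.03,0.035,0.01,0],[0,0,0,0.03,0.035,0.01,0],[0,0,0,0.03,0.035,0.01,0],[0,0,0,0.03,0.035,0.01,0],[0,0,0,0.03,0.035,0.01,0]])

```text
clock: 1.3
eef_pos: [428.4, -411.4, 300.6]
tool_rot: [3.141, -0.0, 0.441]
force: [0.6, -0.4, 0.2]
width: 12.5
gripper_force: 0.0
```

Run:
```python
from h import *
for cam in ['scene','top']:
    im,d=eyes.get_image(cam); c=eyes.calibration(cam)
    K=np.array([[c['fx'],0,c['cx']],[0,c['fy'],c['cy']],[0,0,1]])
    for n in ['lever_base','hub','pin_tall']:
        for r in finder.cut_out(cam,n)[:3]:
            v,u=np.nonzero(r['mask']&(d>0))
            if len(u)<20: continue
            p=cv2.undistortPoints(np.c_[u,v].astype(float).reshape(-1,1,2),K,np.array(c['distortion'],float)).reshape(-1,2)
            P=np.c_[p,np.ones(len(p))]*d[v,u][:,None]; W=P@rot(c['attitude']).T+np.array(c['position'])
            zm={'lever_base':25,'hub':92,'pin_tall':145}[n]; T=W[abs(W[:,2]-zm)<(6 if n!='lever_base' else 8)]
            print(cam,n,round(r['confidence'],2),len(u),W.mean(0).round(),len(T),T[:,:2].mean(0).round(1) if len(T) else '', cv2.minAreaRect(T[:,:2].astype(np.float32)) if len(T)>5 else '')
    for n in ['lever_tip','lever_base','hub_bore','pin_tall_top']:
        for r in finder.pinpoint(cam,n)[:2]: print(n,round(r['confidence'],2),world(c,r['location']).round(1))
s=telemetry.read_state(); print(s['clock'],s['eef_pos'],s['width'])
```

```text
scene lever_base 0.64 887 [ 554. -243.   39.] 439 [ 568.1 -238.1] ((558.4920043945312, -241.591552734375), (73.23767852783203, 48.0449333190918), 13.197197914123535)
scene hub 0.78 781 [516. 299.  23.] 0  
scene hub 0.72 510 [313. 202.  24.] 0  
scene hub 0.61 596 [409. 289.  24.] 0  
scene pin_tall 0.6 557 [497. -77.  85.] 42 [494.9 -76.2] ((493.4129333496094, -77.37816619873047), (14.23932933807373, 14.377028465270996), 38.682701110839844)
lever_tip 0.64 [ 527.9 -249.    94.7]
lever_base 0.55 [ 557.1 -241.4    1.8]
hub_bore 0.9 [302.1 202.   46.1]
hub_bore 0.83 [479.  139.2  90.8]
pin_tall_top 0.57 [487.8 -77.4 148.5]
top lever_base 0.66 524 [ 552. -237.   38.] 347 [ 559.5 -235.9] ((556.9697875976562, -241.0035400390625), (69.27191925048828, 50.774227142333984), 13.61569881439209)
top hub 0.85 578 [300. 203.  18.] 0  
top hub 0.83 536 [396. 290.  20.] 0  
top hub 0.8 542 [478. 143.  70.] 161 [479.6 143.4] ((479.382568359375, 143.5908203125), (41.79766082763672, 40.895816802978516), 1.723899245262146)
top pin_tall 0.83 321 [487. -75.  78.] 41 [489.6 -75.2] ((489.6561279296875, -74.86659240722656), (15.602680206298828, 15.466665267944336), 45.715660095214844)
top pin_tall 0.21 12132 [531.  30.  46.] 0  
lever_tip 0.69 [ 524.9 -251.2   95.1]
lever_tip 0.39 [485.1 392.4   1.1]
lever_base 0.59 [ 554.6 -240.7   -3.2]
lever_base 0.41 [5.362e+02 3.580e+01 3.000e-01]
hub_bore 0.89 [400.9 292.3  42.9]
hub_bore 0.72 [505.6 304.4  43.6]
pin_tall_top 0.77 [489.5 -77.  144.6]
pin_tall_top 0.59 [479.5 145.2  49.4]
2.1 [ 427.19435237 -413.02611501  299.95943377] 0.2665216460173764
```

>>> move_arm(steps=[[0,0,0,0.0044,0.0462,0,0],[0,0,0,0.0044,0.0462,0,0],[0,0,0,0.0044,0.0462,0,0],[0,0,0,0.0044,0.0462,0,0],[0,0,0,0.0044,0.0462,0,0]])

```text
clock: 2.6
eef_pos: [449.4, -180.1, 300.2]
tool_rot: [3.141, -0.001, 0.441]
force: [1.4, -0.1, -0.2]
width: -0.1
gripper_force: 0.0
```

>>> move_arm(steps=[[0,0,0,0.0044,0.0462,0,0],[0,0,0,0.0044,0.0462,0,0],[0,0,0,0.0044,0.0462,0,0],[0,0,0,0.0044,0.0462,0,0],[0,0,0,0.0044,0.0462,0,0]])

```text
clock: 3.1
eef_pos: [471.4, 51.0, 300.4]
tool_rot: [3.141, -0.001, 0.441]
force: [0.7, -1.0, -0.5]
width: 0.4
gripper_force: 0.0
```

>>> move_arm(steps=[[0,0,0,0.0044,0.0462,0,0],[0,0,0,0.0044,0.0462,0,0],[0,0,0,0,0,0,0]])

```text
clock: 3.4
eef_pos: [480.0, 149.6, 300.3]
tool_rot: [-3.138, -0.003, 0.452]
force: [-0.4, -0.5, 0.4]
width: -0.1
gripper_force: 0.0
```

Run:
```python
from h import *
s=telemetry.read_state(); print(s['clock'],s['eef_pos'],s['tool_rot'],s['force'])
c=eyes.calibration('wrist'); im,d=eyes.get_image('wrist'); cv2.imwrite('pics/w1.png',im)
for n in ['hub_bore','hub','collar_top']:
    for r in finder.pinpoint('wrist',n)[:2]: w=world(c,r['location']); print(n,round(r['confidence'],2),w.round(1),pix(c,w))
```

```text
3.4 [479.95469096 149.62079202 300.26629664] [-3.13752069 -0.00333224  0.45171797] [-0.35529844 -0.45395016  0.39338873]
hub_bore 0.79 [399.6 294.5  43.1] [171. 209.]
hub_bore 0.71 [4.872e+02 3.899e+02 2.000e-01] [132.  96.]
hub 0.93 [506.1 300.4   1.9] [211. 116.]
hub 0.75 [393.8 291.3   2.4] [186. 206.]
collar_top 0.8 [605.7 -74.3  79.5] [576. 194.]
collar_top 0.46 [594.3 153.5  49.9] [366.  99.]
```

View pics/w1.png

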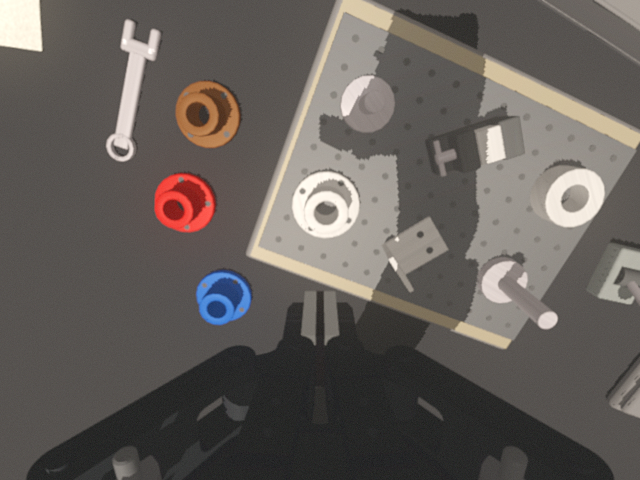

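The wrist picture shows the aluminium hub with its bore at (326,209), and the tall pin's top at (547,320). I'll cast rays through both.

```bash
cat >> h.py <<'E'
def ray(c,uv,z):
    K=np.array([[c['fx'],0,c['cx']],[0,c['fy'],c['cy']],[0,0,1]])
    p=cv2.undistortPoints(np.array(uv,float).reshape(1,1,2),K,np.array(c['distortion'],float)).ravel()
    v=rot(c['attitude'])@np.array([p[0],p[1],1]); o=np.array(c['position']); return o+v*(z-o[2])/v[2]
E
python3 - <<'E'
from h import *
c=eyes.calibration('wrist')
s=telemetry.read_state(); print(s['clock'],s['eef_pos'],s['tool_rot'])
print(ray(c,(326,209),92),ray(c,(547,320),145))
im,d=eyes.get_image('wrist'); c=eyes.calibration('wrist')
g=cv2.cvtColor(im,6); cv2.imwrite('pics/w2.png',cv2.resize(im[150:270,260:400],None,fx=4,fy=4))
s=telemetry.read_state(); print(s['clock'],s['eef_pos'],s['tool_rot'])
E
```

```text
3.6 [480.13881444 140.16567215 299.93236405] [3.14078766e+00 6.23795388e-04 4.39152505e-01]
[484.61024577 134.25176707  92.        ] [488.09275866 -87.45139685 145.        ]
3.65 [480.20912234 139.82389485 299.98530763] [3.14079927e+00 5.07009164e-04 4.38320801e-01]
```

View pics/w2.png

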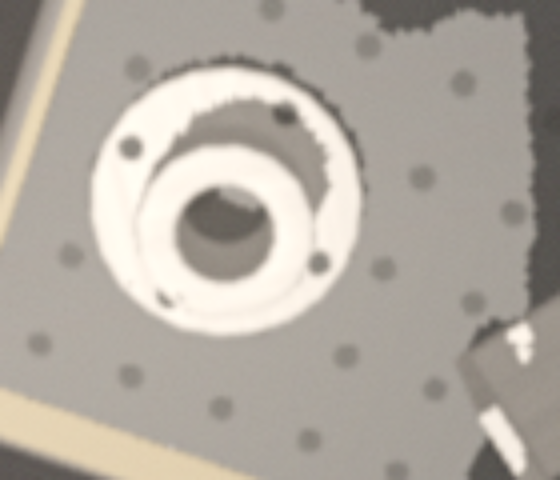

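Run:
```python
from h import *
for i in range(3):
    im,d=eyes.get_image('wrist')
    s=telemetry.read_state(); print(s['clock'],s['eef_pos'],s['tool_rot'])
c=eyes.calibration('wrist'); print(ray(c,(316.2,208.2),92))
```

```text
3.7 [480.25509014 139.8042544  300.03340899] [3.14092033e+00 3.44829207e-04 4.38021572e-01]
3.75 [480.32385584 139.90646538 300.09510773] [3.14102677e+00 9.80523218e-05 4.37981086e-01]
3.8 [480.30763776 140.12230322 300.0911423 ] [3.14120391e+00 3.66771538e-05 4.38249678e-01]
[481.51350145 143.27727154  92.        ]
```

>>> move_arm(steps=[[0,0,0,0,0.003,-0.04,0],[0,0,0,0,0,-0.045,0],[0,0,0,0,0,-0.04,0],[0,0,0,0,0,-0.025,0],[0,0,0,0,0,-0.012,0]])

```text
clock: 4.3
eef_pos: [479.0, 143.3, 135.9]
tool_rot: [-3.141, 0.004, 0.44]
force: [0.1, -0.4, 0.5]
width: -0.2
gripper_force: 0.0
```

>>> move_arm(steps=[[0,0,0,0,0,-0.006,0],[0,0,0,0,0,0,0],[0,0,0,0,0,0,0],[0,0,0,0,0,0,0]])

```text
clock: 4.7
eef_pos: [481.1, 144.8, 133.2]
tool_rot: [3.141, -0.003, 0.441]
force: [-0.4, -0.0, 1.3]
width: -0.5
gripper_force: 0.0
```

Run:
```python
from h import *
im,d=eyes.get_image('wrist'); cv2.imwrite('pics/w3.png',im)
s=telemetry.read_state(); print(s['clock'],s['eef_pos'],s['tool_rot'],s['force'])
```

```text
4.75 [480.87592144 144.71519445 133.09703104] [ 3.14127503e+00 -2.22786160e-03  4.40677987e-01] [-1.00527852  0.01389916 -0.61534211]
```

View pics/w3.png

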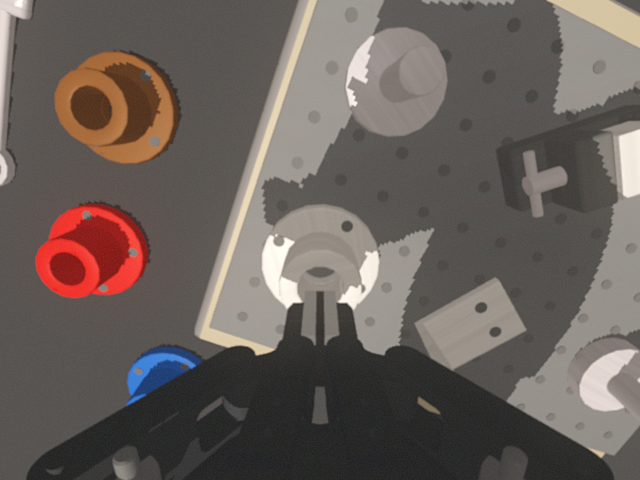

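The fingertips at (320,293) are lined up over the bore, seen at (320,275). I'll trim slightly and hold.

>>> move_arm(steps=[[0,0,0,0,-0.002,-0.002,0],[0,0,0,0,0,0,0],[0,0,0,0,0,0,0],[0,0,0,0,0,0,0],[0,0,0,0,0,0,0]])

```text
clock: 5.25
eef_pos: [480.2, 142.6, 130.0]
tool_rot: [-3.142, -0.0, 0.441]
force: [-0.4, 0.3, 0.1]
width: -0.3
gripper_force: 0.0
```

>>> move_arm(steps=[[0,0,0,0,0,0,0],[0,0,0,0,0,0,0],[0,0,0,0,0,0,0],[0,0,0,0,0,0,0],[0,0,0,0,0,0,0]])

```text
clock: 5.75
eef_pos: [480.2, 142.5, 130.0]
tool_rot: [3.142, -0.0, 0.441]
force: [0.2, -0.3, 0.5]
width: 0.0
gripper_force: 0.0
```

>>> move_arm(steps=[[0,0,0,0,0,0,0],[0,0,0,0,0,0,0],[0,0,0,0,0,0,0],[0,0,0,0,0,0,0],[0,0,0,0,0,0,0]])

```text
clock: 6.25
eef_pos: [480.1, 142.6, 130.0]
tool_rot: [-3.142, 0.0, 0.441]
force: [-0.1, 0.3, -0.0]
width: -0.3
gripper_force: 0.0
```

>>> move_arm(steps=[[0,0,0,0,0,0,0],[0,0,0,0,0,0,0],[0,0,0,0,0,0,0],[0,0,0,0,0,0,0],[0,0,0,0,0,0,0]])

```text
clock: 6.75
eef_pos: [480.2, 142.5, 130.0]
tool_rot: [3.142, -0.0, 0.441]
force: [0.3, 0.2, -0.8]
width: -0.4
gripper_force: 0.0
```

>>> move_arm(steps=[[0,0,0,0,0,0,0],[0,0,0,0,0,0,0],[0,0,0,0,0,0,0],[0,0,0,0,0,0,0],[0,0,0,0,0,0,0]])

```text
clock: 7.25
eef_pos: [480.1, 142.5, 130.0]
tool_rot: [-3.142, -0.0, 0.441]
force: [-0.1, -0.1, 0.1]
width: 0.0
gripper_force: 0.0
```

>>> move_arm(steps=[[0,0,0,0,0,0,0],[0,0,0,0,0,0.03,0],[0,0,0,0,0,0.045,0],[0,0,0,0,0,0.045,0],[0,0,0,0,0,0.045,0]])

```text
clock: 7.75
eef_pos: [479.7, 142.4, 296.8]
tool_rot: [-3.141, 0.0, 0.441]
force: [1.4, 0.4, -0.2]
width: -0.0
gripper_force: 0.0
```

>>> move_arm(steps=[[0,0,0,0.0018,-0.043,0,0],[0,0,0,0.0018,-0.046,0,0],[0,0,0,0.0018,-0.046,0,0],[0,0,0,0.0018,-0.046,0,0],[0,0,0,0.0018,-0.0375,0,0]])

```text
clock: 8.25
eef_pos: [488.7, -78.8, 295.2]
tool_rot: [3.141, 0.0, 0.439]
force: [0.1, 0.4, 0.3]
width: -0.2
gripper_force: 0.0
```

>>> move_arm(steps=[[0,0,0,0,0,0,0],[0,0,0,0,0,0,0],[0,0,0,0,0,0,0],[0,0,0,0,0,0,0]])

```text
clock: 8.65
eef_pos: [489.2, -74.3, 295.0]
tool_rot: [-3.141, -0.0, 0.444]
force: [0.1, -0.0, -1.2]
width: 0.2
gripper_force: 0.0
```

Run:
```python
from h import *
s=telemetry.read_state(); print(s['clock'],s['eef_pos'],s['tool_rot'],s['force'])
c=eyes.calibration('wrist'); im,d=eyes.get_image('wrist'); cv2.imwrite('pics/w4.png',im)
print(pix(c,(489,-76,145)))
for n in ['pin_tall_top']:
    for r in finder.pinpoint('wrist',n)[:2]: w=world(c,r['location']); print(n,round(r['confidence'],2),w.round(1),pix(c,w),ray(c,pix(c,w),145))
c2=eyes.calibration('top');
```

```text
8.65 [489.20056044 -74.33856682 295.01648811] [-3.14101342e+00 -2.64095481e-04  4.43545363e-01] [ 0.09927347 -0.0207278  -1.19520422]
[320. 229.]
pin_tall_top 0.92 [491.5 -73.8 142.7] [319. 224.] [492.23024947 -73.25135277 145.        ]
```

View pics/w4.png

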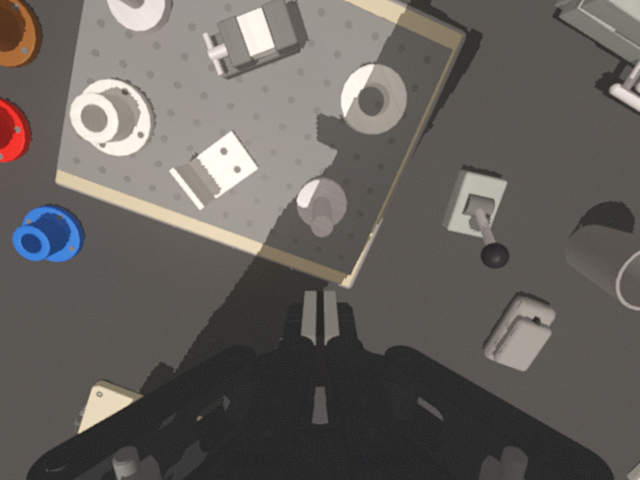

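The pin's top shows at (321,227), against a prediction of (320,229), so the position holds. I'll descend and hold.

>>> move_arm(steps=[[0,0,0,0,0,-0.03,0],[0,0,0,0,0,-0.035,0],[0,0,0,0,0,-0.025,0],[0,0,0,0,0,-0.014,0],[0,0,0,0,0,-0.007,0]])

```text
clock: 9.25
eef_pos: [488.5, -75.1, 182.7]
tool_rot: [-3.14, 0.002, 0.442]
force: [-0.4, 0.7, -0.3]
width: -0.1
gripper_force: 0.0
```

>>> move_arm(steps=[[0,0,0,0,0,0,0],[0,0,0,0,0,0,0],[0,0,0,0,0,0,0],[0,0,0,0,0,0,0],[0,0,0,0,0,0,0]])

```text
clock: 9.75
eef_pos: [489.5, -76.0, 184.6]
tool_rot: [3.141, -0.001, 0.441]
force: [-0.2, -0.3, -0.1]
width: 0.4
gripper_force: 0.0
```

>>> move_arm(steps=[[0,0,0,0,0,0,0],[0,0,0,0,0,0,0],[0,0,0,0,0,0,0],[0,0,0,0,0,0,0],[0,0,0,0,0,0,0]])

```text
clock: 10.25
eef_pos: [489.1, -76.0, 184.0]
tool_rot: [-3.142, 0.0, 0.441]
force: [0.1, 0.7, 0.1]
width: -0.2
gripper_force: 0.0
```

>>> move_arm(steps=[[0,0,0,0,0,0,0],[0,0,0,0,0,0,0],[0,0,0,0,0,0,0],[0,0,0,0,0,0,0],[0,0,0,0,0,0,0]])

```text
clock: 10.75
eef_pos: [489.1, -76.0, 184.0]
tool_rot: [-3.142, 0.0, 0.441]
force: [0.8, -0.6, -0.9]
width: -0.1
gripper_force: 0.0
```

>>> move_arm(steps=[[0,0,0,0,0,0,0],[0,0,0,0,0,0,0],[0,0,0,0,0,0,0],[0,0,0,0,0,0,0],[0,0,0,0,0,0,0]])

```text
clock: 11.25
eef_pos: [489.1, -76.0, 184.0]
tool_rot: [-3.142, -0.0, 0.441]
force: [-0.2, -0.1, 0.1]
width: -0.1
gripper_force: 0.0
```

>>> move_arm(steps=[[0,0,0,0,0,0,0],[0,0,0,0,0,0,0],[0,0,0,0,0,0,0],[0,0,0,0,0,0,0],[0,0,0,0,0,0,0]])

```text
clock: 11.75
eef_pos: [489.2, -76.0, 184.0]
tool_rot: [3.142, -0.0, 0.441]
force: [0.2, -0.6, -0.1]
width: -0.1
gripper_force: 0.0
```

>>> move_arm(steps=[[0,0,0,0,0,0.03,0],[0,0,0,0,0,0.04,0],[0,0,0,0,0,0.03,0],[0,0,-5.9,-0.0044,-0.0373,0,0],[0,0,-5.9,-0.0044,-0.0373,0,0]])

```text
clock: 12.25
eef_pos: [481.2, -150.6, 285.4]
tool_rot: [3.141, -0.003, 0.234]
force: [-0.3, -0.6, -0.2]
width: -0.1
gripper_force: 0.0
```

>>> move_arm(steps=[[0,0,0,-0.0044,-0.0373,0,0],[0,0,0,-0.0044,-0.0373,0,0],[0,0,0,-0.0044,-0.0373,0,0],[0,0,0,0,0,0,0],[0,0,0,0,0,0,0]])

```text
clock: 12.75
eef_pos: [466.7, -263.1, 283.8]
tool_rot: [-3.141, 0.0, 0.233]
force: [0.4, 0.3, -0.3]
width: -0.1
gripper_force: 0.0
```

Run:
```python
from h import *
for i in range(3): im,d=eyes.get_image('wrist')
s=telemetry.read_state(); print(s['clock'],s['eef_pos'],s['tool_rot'],s['force'])
c=eyes.calibration('wrist'); im,d=eyes.get_image('wrist')
u=np.array([.973,.232]); n=np.array([-.232,.973]); b=np.array([557.5,-241])
for q in ['lever_tip','lever_base']:
    for r in finder.pinpoint('wrist',q)[:2]: w=world(c,r['location']); print(q,round(r['confidence'],2),w.round(1),pix(c,w),u@(w[:2]-b),n@(w[:2]-b))
t=s['eef_pos'][:2]-b; print(u@t,n@t)
```

```text
12.9 [ 467.54551903 -260.84695682  283.91926088] [-3.14059686e+00 -2.08068679e-04  2.37075599e-01] [ 1.03467394 -0.23403895  0.89743768]
lever_tip 0.76 [ 524.8 -247.5   94.5] [319. 150.] -33.36170326022841 1.3020071930274495
lever_tip 0.3 [ 4.364e+02 -3.968e+02  2.000e-01] [421. 246.] -153.94238969079228 -123.54133944700452
lever_base 0.78 [ 558.3 -243.1    3.7] [323. 112.] 0.3030300495006879 -2.2064218703132563
-92.13020396204934 1.558350598918349
```

>>> move_arm(steps=[[0,0,0,0,0,-0.04,0],[0,0,0,0,0,-0.045,0],[0,0,0,0,0,-0.045,0],[0,0,0,0,0,-0.04,0],[0,0,0,0,0,-0.022,0]])

```text
clock: 13.55
eef_pos: [465.9, -260.9, 89.1]
tool_rot: [-3.139, 0.003, 0.236]
force: [-0.9, 0.3, 0.7]
width: -0.1
gripper_force: 0.0
```

>>> move_arm(steps=[[0,0,0,0,0,0,0],[0,0,0,0.0097,0.0023,0,0],[0,0,0,0.0097,0.0023,0,0],[0,0,0,0.0097,0.0023,0,0],[0,0,0,0.0097,0.0023,0,0]])

```text
clock: 14.05
eef_pos: [507.5, -253.2, 93.4]
tool_rot: [3.14, -0.001, 0.235]
force: [-2.4, -0.9, 1.5]
width: 0.2
gripper_force: 1.0
```

>>> move_arm(steps=[[0,0,0,0.0097,0.0023,0,0],[0,0,0,0.0097,0.0023,0,0],[0,0,0,0.0097,0.0023,0,0],[0,0,0,0.0097,0.0023,0,0],[0,0,0,0,0,0,0]])

```text
clock: 14.55
eef_pos: [547.0, -243.2, 92.0]
tool_rot: [3.141, -0.002, 0.237]
force: [-0.2, 0.3, 0.4]
width: -0.0
gripper_force: 0.0
```

>>> move_arm(steps=[[0,0,0,0.0049,0.0012,0,0],[0,0,0,0.0049,0.0012,0,0],[0,0,0,0.0029,0.0007,0,0],[0,0,0,0,0,0,0]])

```text
clock: 14.95
eef_pos: [557.9, -240.8, 92.0]
tool_rot: [3.142, -0.0, 0.235]
force: [0.0, -0.5, -0.1]
width: 0.3
gripper_force: 0.0
```

Run:
```python
from h import *
s=telemetry.read_state(); print(s['clock'],s['eef_pos'],s['force'])
u=np.array([.973,.232]); n=np.array([-.232,.973]); b=np.array([557.5,-241])
t=s['eef_pos'][:2]-b; print(u@t,n@t)
for cam in ['scene','top','wrist']:
    c=eyes.calibration(cam); im,d=eyes.get_image(cam)
    for r in finder.pinpoint(cam,'lever_tip')[:1]: w=world(c,r['location']); print(cam,round(r['confidence'],2),w.round(1),u@(w[:2]-b),n@(w[:2]-b))
```

```text
14.95 [ 557.92628433 -240.80345538   91.95080652] [ 0.03887478 -0.54057761 -0.0699068 ]
0.46037300399107983 0.09233994803728263
scene 0.57 [ 584.7 -236.1   98.6] 27.55590014465313 -1.52596682391136
wrist 0.79 [ 584.5 -236.8   98.4] 27.23217421547598 -2.1412325883725694
```

>>> move_arm(steps=[[0,0,0,0.0039,0.0009,0,0],[0,0,0,0.0039,0.0009,0,0],[0,0,0,0,0,0,0],[0,0,0,0,0,0,0]])

```text
clock: 15.65
eef_pos: [565.7, -239.0, 92.0]
tool_rot: [3.141, -0.001, 0.235]
force: [-0.8, 0.1, -0.3]
width: 0.2
gripper_force: 0.0
```

>>> move_arm(steps=[[0,0,0,0.0019,0.0005,0,0],[0,0,0,0,0,0,0],[0,0,0,0,0,0,0]])

```text
clock: 15.95
eef_pos: [567.2, -238.6, 92.0]
tool_rot: [3.142, -0.0, 0.235]
force: [-0.1, 0.2, -1.0]
width: -0.0
gripper_force: 0.2
```

Still no stop force. I'll creep on in 2 mm steps.

>>> move_arm(steps=[[0,0,0,0.0019,0.0005,0,0],[0,0,0,0,0,0,0],[0,0,0,0,0,0,0]])

```text
clock: 16.25
eef_pos: [569.1, -238.1, 92.0]
tool_rot: [3.142, -0.0, 0.235]
force: [-0.9, -0.6, -0.1]
width: -0.2
gripper_force: 0.2
```

>>> move_arm(steps=[[0,0,0,0.0019,0.0005,0,0],[0,0,0,0,0,0,0],[0,0,0,0,0,0,0]])

```text
clock: 16.55
eef_pos: [570.7, -237.7, 91.9]
tool_rot: [-3.141, 0.0, 0.235]
force: [-2.0, -1.3, 0.6]
width: 0.2
gripper_force: 0.7
```

Run:
```python
from h import *
s=telemetry.read_state(); print(s['clock'],s['eef_pos'],s['force'])
u=np.array([.973,.232]); n=np.array([-.232,.973]); b=np.array([557.5,-241])
t=s['eef_pos'][:2]-b; print(u@t,n@t)
for cam in ['scene','top','wrist']:
    c=eyes.calibration(cam); im,d=eyes.get_image(cam)
    for r in finder.pinpoint(cam,'lever_tip')[:1]: w=world(c,r['location']); print(cam,round(r['confidence'],2),w.round(1),u@(w[:2]-b),n@(w[:2]-b))
```

```text
16.55 [ 570.73042525 -237.70576145   91.92706731] [-1.95896934 -1.34034335  0.61524206]
13.637467115313706 0.13583545361455088
scene 0.73 [ 573.2 -412.7    1.9] -24.59802090788943 -170.71768270325413
wrist 0.65 [ 597.2 -233.4   91.5] 40.37156773553943 -1.8457461371819548
```

>>> move_arm(steps=[[0,0,0,0.0019,0.0005,0,0],[0,0,0,0,0,0,0],[0,0,0,0,0,0,0]])

```text
clock: 17.15
eef_pos: [571.2, -237.7, 91.8]
tool_rot: [-3.141, 0.003, 0.234]
force: [-5.2, -1.0, 1.2]
width: 0.0
gripper_force: 2.5
```

>>> move_arm(steps=[[0,0,0,0.0019,0.0005,0,0],[0,0,0,0,0,0,0],[0,0,0,0,0,0,0]])

```text
clock: 17.45
eef_pos: [571.4, -237.6, 91.6]
tool_rot: [-3.14, 0.006, 0.234]
force: [-7.4, -2.2, 3.4]
width: -0.3
gripper_force: 4.3
```

The tool stalls and the force rises, so the lever is at its stop. I'll back off and rise.

>>> move_arm(steps=[[0,0,0,-0.0097,-0.0023,0,0],[0,0,0,-0.0195,-0.0046,0,0],[0,0,0,-0.0292,-0.007,0,0],[0,0,0,-0.0292,-0.007,0,0],[0,0,0,0,0,0.03,0]])

```text
clock: 17.95
eef_pos: [480.6, -257.8, 119.5]
tool_rot: [-3.136, 0.008, 0.231]
force: [0.2, -0.7, 0.7]
width: 0.2
gripper_force: 0.0
```

>>> move_arm(steps=[[0,0,0,0,0,0.04,0],[0,0,0,0,0,0.04,0],[0,0,0,0,0,0.04,0],[0,0,0,0,0,0.03,0],[0,0,0,0,0,0,0]])

```text
clock: 18.45
eef_pos: [490.5, -258.7, 277.0]
tool_rot: [3.135, -0.01, 0.235]
force: [0.7, -0.2, -0.6]
width: -0.1
gripper_force: 0.0
```

Run:
```python
from h import *
u=np.array([.973,.232]); n=np.array([-.232,.973]); b=np.array([557.5,-241])
for cam in ['wrist','top','scene']:
    c=eyes.calibration(cam); im,d=eyes.get_image(cam)
    for r in finder.pinpoint(cam,'lever_tip')[:1]: w=world(c,r['location']); print(cam,round(r['confidence'],2),w.round(1),u@(w[:2]-b),n@(w[:2]-b))
cv2.imwrite('pics/s5.png',im)
s=telemetry.read_state(); print(s['clock'],s['eef_pos'],s['force'],abs(s['qd']).max() )
```

```text
wrist 0.87 [ 594.9 -232.3   92.4] 38.42515557798606 -0.2560722681755304
top 0.42 [ 596.9 -235.7   92.3] 39.57309806957184 -3.9912095792066875
scene 0.64 [ 596.9 -233.9   94.7] 39.98051642431852 -2.1844418081928834
18.75 [ 486.58114836 -257.15125267  270.63955085] [ 0.34504886 -0.77690874  0.53511294] 0.0055564216910286585
```

View pics/s5.png

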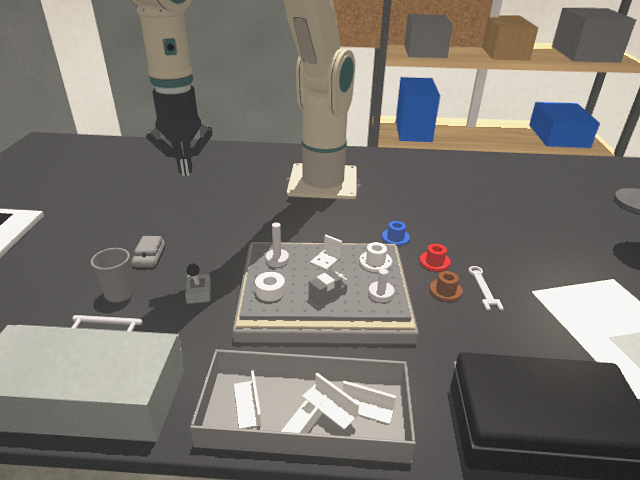

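The lever ball at (193,270) now leans away from the robot: its tip is 38–40 mm past the box centre and 92 mm high, where the stop should be. The other pieces look unmoved and the arm is clear.

```bash
python3 -c "
from h import *
print(ctrl.finish_job())"
```

```text
the job is handed in; nothing more can be done
None
```

I pointed at the hub bore and then at the top of the taller pin for over two seconds each, pushed the lever to its far stop and released it, and handed the job in at about 19 s with the arm clear and the other pieces looking unmoved in the last picture.

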